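# Light the blind bore with the inspection lamp

### The arm

A 7-joint arm with a two-finger parallel gripper is mounted at the origin on a cart in front of the work surface, level with it; the furniture and walls round the work are solid. World frame = base frame: x ahead of the robot, y to its left, z up, the work surface at z = 0. Lengths are in mm, angles in rad, forces in N, time in s.
With the tool pointing down it reaches from about 400 to 875 mm from the base axis. Payload 4.4 kg.
Tool frame: the origin (TCP) lies midway between the tips of the shut fingers; the grasp point (between the pads) lies 19 mm behind it (ctrl.grip_point_offset is the distance from the TCP to the grasp point, in mm); z points along the fingers, y is the line along which they close (so a half turn about z gives the same grasp; the last joint's range is limited). The gripper opens to 85 mm and grips with 20 to 120 N. Pads are 22 mm wide; open, the fingers measure 114 mm over their backs; the gripper's body (76 mm by 85 mm) begins 54 mm behind the grasp point. The pads swing forward as they close: fully open they stand 13 mm farther back than shut.
Start: joints at [1.191, 0.628, 0.038, 1.517, -0.027, 0.996, -0.02], TCP at [200.667, -618.264, 231.313] pointing down, gripper open.
Joint ranges: [-3.06, 3.06], [-0.37, 2.12], [-1.25, 1.32], [0.18, 2.47], [-1.1, 4.24], [0.23, 1.98], [-2.94, 2.94]. Speed limits (rad/s): [2.57, 2.57, 3.14, 3.14, 3.14, 3.14, 3.14].

### API

Orientations are given as [roll, pitch, yaw] about the fixed x, y, z axes, in that order (R = Rz(yaw) Ry(pitch) Rx(roll)).
In Python, from cell import ctrl, cams, readout gives the robot as it stands (ctrl), with the cameras (cams) and the readings (readout).
- The arm moves only by the shell command python3 nudge.py, which reads ROWS from standard input. ROWS is one flat JSON list of numbers that holds 1 to 12 rows one after another, with no inner brackets; each row has 7 numbers: dx, dy, dz in mm, then a rotation vector rx, ry, rz in rad, then the finger opening in mm; each row shifts and turns the commanded pose from where the row before left it, along the tool's axes as they then stand; what a row does not reach is not made up. A row lasts 1/10 s, in which the tool goes at most 50 mm and 0.15 rad, less where a joint would pass 70% of its speed; a pose out of reach is approached as far as the arm can. The fingers move at their own pace and stop on an object; the grip force is fixed at half the most. Time passes only in rows, so rows that do not move let the fingers close. It prints the time, the measured TCP pose, the force, the opening and the grip force at its end. Input that does not fit is refused with a message, and nothing moves.
- readout.read_state(): the state, without advancing time (a new reading comes with each control period).
- cams.get_image(name): name is "scene" or "top"; returns the picture (384x512x3 uint8, blue, green, red); there is no depth.
- cams.calibration(name): a dict with "fx", "fy", "cx", "cy" (pixels), "rvec" (rotation vector, rad) and "tvec" (3), from world to camera coordinates, as OpenCV has them. Camera axes: x right, y down, z forward; pixel columns grow to the right and rows downward; lengths in mm; the calibration is good to about 2 mm. A picture is of the moment at which its call begins. calibration takes no time and is no camera call.
- ctrl.finish_job(): hands the job in; it is judged then, once.
The state is a dict: "clock": time; "qpos": joint angles; "qd": joint speeds; "tau": joint torques, N m; "eef_pos": TCP position; "tool_rot": TCP orientation; "force": force on the tool from outside, world axes, zero at the start; "torque": the same for the moment, N m; "width": finger opening in mm; "gripper_force": force on a finger pad.
Only numpy, scipy, OpenCV 4.12 (cv2) and the standard library are available. Lean on these libraries where they do the work, as an engineer would, in place of code of your own. Each camera call takes 0.05 s, during which the arm holds its last target. There are 200 camera calls.

### The job

The blind bore in the block clamped in the tilting vice is to be inspected for burrs. Draw the lamp with the orange tail cap out of the charging cradle (it comes on by itself), turn it and hold it up in the air in line with the bore, lens towards the mouth and about 4 cm from it, so that the beam runs straight down to the bottom of the bore. The job finishes with the lamp still held there, steady; do not touch the block or the vice, leave the violet lamp in its socket and do not shift the nut jar.

Things in the scene. Friction and masses are not known exactly. Their poses are not given: they have to be found in the camera images.
- lamp_orange: loose black inspection lamp, orange tail cap and ring, 130 mm long, 110 g: round head (first 40 mm from the lens) 27 mm wide, then a square grip 24 x 24 mm. Origin at the lens centre; +z runs to the tail (z = 130 mm), the beam along -z. Starts lens down in one socket, its flats square to the cradle; grip two facing flats at z = 60 to 129 mm
- lamp_orange_lens (a point): point at the centre of the orange lamp's lens face (same as its origin)
- lamp_violet: loose lamp of the same shape and size with a violet tail cap and ring; stays in the other socket
- cradle: fixed black charging cradle, 104 x 168 mm, 63 mm high. Origin under its centre on the bench, +x to its rear, +y to its left. Its two round sockets at y = +38 and -38 mm (either may hold the orange lamp) lean back: axis tilted 0.2 rad from vertical towards +x. Each is 29 mm wide, 44 mm deep; the lamps stand on the floors, 86 mm of each standing out
- socket_left (a point): centre of the mouth of the socket on the cradle's +y side; axes as the cradle's
- socket_right (a point): centre of the mouth of the socket on the cradle's -y side; axes as the cradle's
- vice: fixed steel-blue tilting machine vice bolted to the bench, base 158 x 92 mm. Origin under its centre on the bench; its front is -x; the bed tilts about a level axis along its y, 52 mm above the bench
- vice_bed (a joint): tilt of the vice bed in rad: 0 = bore upright, growing as the bore's mouth leans towards the vice's front (-x); it is locked and is not to be moved
- bore (a point): centre of the mouth of the blind bore in the top face of the aluminium block (44 x 48 x 62 mm) in the vice; bore 24.5 mm wide, 46 mm deep. Its +z is the axis of the bore, pointing out of the mouth; y is along the tilt axis. The mouth is about 0.1 m above the bench
- nut_jar: loose glass jar of nuts with a red lid, 51 mm wide and 72 mm high, standing between the cradle and the vice; origin under its centre; stays where it is

How it is judged:
By the outcome, as a careful person would: the job done as asked, in the order asked, and still so for the second after the job is handed in, while the arm keeps its last pose, push and grip.
It also fails if it takes over 38 s, if anything falls off the work surface, if the arm or the gripper's body presses on something with over 40 N, if the wrist force passes 120 N, or if a joint passes its speed limit or range.

## Working session

There is one attempt and no reset: what is moved stays moved. The work goes in short steps, Python scripts to look and compute and a shell command to move; the robot and the scene stay as the last step left them, time stands still between calls to the robot, and variables do not carry over. Pictures are saved under pics/ and viewed, at most 10 in all, crops included, and the job is handed in when it is done.

```bash
ls; mkdir -p pics
python3 - <<'E'
from cell import ctrl, cams, readout
import cv2,numpy as np
s=readout.read_state();print({k:np.round(v,3).tolist() for k,v in s.items()})
for n in("scene","top"):
    im=cams.get_image(n);cv2.imwrite(f"pics/{n}0.png",im)
    c=cams.calibration(n);print(n,c)
    R=cv2.Rodrigues(np.array(c["rvec"],float))[0];print(-R.T@np.array(c["tvec"]).ravel())
E
```

```text
cell.py
nudge.py
pics
{'clock': 0.0, 'qpos': [1.191, 0.629, 0.038, 1.518, -0.027, 0.996, -0.02], 'qd': [-0.0, -0.0, -0.0, 0.001, 0.001, -0.001, 0.001], 'tau': [-0.0, -56.34, 1.226, -19.345, 0.011, 0.01, 0.0], 'eef_pos': [200.473, -617.657, 230.397], 'tool_rot': [-3.14, 0.0, 0.314], 'force': [0.235, 0.343, -0.882], 'torque': [0.001, -0.019, -0.02], 'gripper_force': 0.0, 'width': 85.65}
scene {'fx': 461.8635187775149, 'fy': 461.8635187775149, 'cx': 256.57146842663747, 'cy': 194.0511197439327, 'rvec': array([ 1.14514942, -2.38878891,  0.99106755]), 'tvec': array([340.61632602, 363.87736427, 786.03513769])}
[ -3.5178451  459.61358697 809.33332497]
top {'fx': 398.79526153660527, 'fy': 398.79526153660527, 'cx': 261.52402867481993, 'cy': 188.7220461094975, 'rvec': array([ 2.1433014 , -2.11093989,  0.16890272]), 'tvec': array([ -3.43458178, 530.59242239, 900.54804742])}
[370.50694298  -7.63717748 977.33984851]
```

View pics/scene0.png

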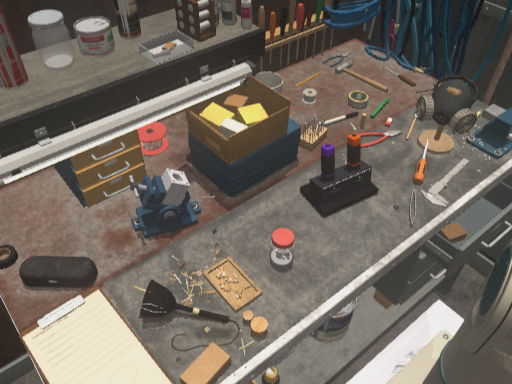

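View pics/top0.png

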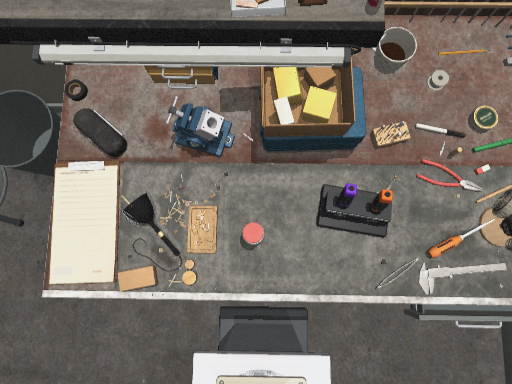

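The scene view shows the orange lamp at about (354,148), the violet one at (327,160), the block in the vice at (176,180) and the jar at (283,245). In the top view the orange lamp is at (386,200), the violet at (350,192), the block at (211,123) and the jar at (253,233). Next I need zoomed crops of the vice and the cradle.

```bash
cat > h.py <<'E'
import cv2,numpy as np
from cell import ctrl, cams, readout
from scipy.spatial.transform import Rotation as Ro
C={n:cams.calibration(n) for n in("scene","top")}
K={n:np.array([[c["fx"],0,c["cx"]],[0,c["fy"],c["cy"]],[0,0,1]]) for n,c in C.items()}
def ray(n,p):
    c=C[n];R=cv2.Rodrigues(np.array(c["rvec"],float))[0]
    d=R.T@np.linalg.inv(K[n])@np.array([p[0],p[1],1.]);return -R.T@np.array(c["tvec"]).ravel(),d/np.linalg.norm(d)
def onz(n,p,z):
    o,d=ray(n,p);return o+d*(z-o[2])/d[2]
def tri(ps,pt):
    P=[]
    for n in("scene","top"):
        c=C[n];P.append(K[n]@np.hstack([cv2.Rodrigues(np.array(c["rvec"],float))[0],np.array(c["tvec"],float).reshape(3,1)]))
    X=cv2.triangulatePoints(P[0],P[1],np.array(ps,float).reshape(2,1),np.array(pt,float).reshape(2,1)).ravel();return X[:3]/X[3]
def proj(n,X):
    c=C[n];return cv2.projectPoints(np.array(X,float).reshape(-1,3),np.array(c["rvec"],float),np.array(c["tvec"],float),K[n],None)[0].reshape(-1,2)
E
python3 - <<'E'
import cv2,numpy as np
s=cv2.imread("pics/scene0.png");t=cv2.imread("pics/top0.png")
def crop(im,x,y,w,h):return cv2.resize(im[y:y+h,x:x+w],(400,300),interpolation=cv2.INTER_CUBIC)
a=np.vstack([np.hstack([crop(s,124,162,80,60),crop(t,160,93,80,60)]),np.hstack([crop(s,290,120,100,75),crop(t,305,170,100,75)])])
cv2.imwrite("pics/crops.png",a)
E
```

```text
(no output)
```

View pics/crops.png

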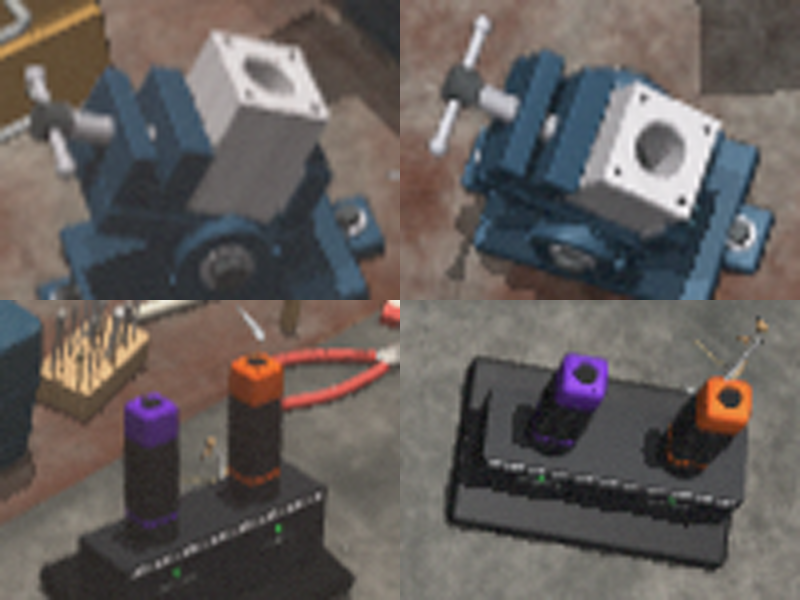

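The crops show the block's bright top face with its bore in both views: scene about (177.6,176.4), top about (212,122.8). Both lamps stand with their tail caps up and leaning back; the orange tail hole is at scene (354.2,135.7) and top (387.7,194.2). Next come face corners, bore, lamp tails and jar by masks and triangulation.

```bash
cat > meas.py <<'E'
from h import *
im={"scene":cv2.imread("pics/scene0.png"),"top":cv2.imread("pics/top0.png")}
U=8
def quad(n,x,y,w,h,thr):
    g=cv2.cvtColor(im[n],cv2.COLOR_BGR2GRAY)[y:y+h,x:x+w]
    G=cv2.resize(g,None,fx=U,fy=U,interpolation=cv2.INTER_CUBIC)
    hsv=cv2.resize(cv2.cvtColor(im[n],cv2.COLOR_BGR2HSV)[y:y+h,x:x+w],None,fx=U,fy=U)
    m=((G>thr)&(hsv[...,1]<60)).astype(np.uint8)
    cs=cv2.findContours(m,cv2.RETR_CCOMP,cv2.CHAIN_APPROX_NONE)
    con=max(cs[0],key=cv2.contourArea);hull=cv2.convexHull(con)
    q=cv2.approxPolyN(hull,4).reshape(4,2).astype(float)
    # refine: fit lines to contour points near each side's middle
    L=[];P=con.reshape(-1,2).astype(float)
    for i in range(4):
        a,b=q[i],q[(i+1)%4];d=b-a;l=np.linalg.norm(d);d/=l
        s=(P-a)@d;e=np.abs((P-a)@[-d[1],d[0]])
        v=cv2.fitLine(P[(s>.15*l)&(s<.85*l)&(e<10)].astype(np.float32),cv2.DIST_HUBER,0,.01,.01).ravel();L.append(np.cross([v[2],v[3],1],[v[2]+v[0],v[3]+v[1],1]))
    c=[]
    for i in range(4):
        p=np.cross(L[i-1],L[i]);c.append(p[:2]/p[2])
    f=lambda p:(np.array(p)+.5)/U-.5+[x,y]
    hole=[k for k,hh in zip(cs[0],cs[2 if len(cs)>2 else 1][0]) if hh[3]>=0 and cv2.contourArea(k)>400]
    E=[cv2.fitEllipse(k) for k in hole]
    return f(c),[ (f(e[0]),np.array(e[1])/U) for e in E]
for thr in(190,205):
    for n,b in(("scene",(155,162,40,35)),("top",(190,100,45,45))):
        try: c,e=quad(n,*b,thr);print(thr,n,c.round(2).tolist(),e)
        except Exception as ex: print(thr,n,ex)
g=cv2.cvtColor(im["scene"],cv2.COLOR_BGR2GRAY);print(g[164:188:2,160:194:2])
g=cv2.cvtColor(im["top"],cv2.COLOR_BGR2GRAY);print(g[106:142:2,194:228:2])
E
python3 meas.py
python3 - <<'E'
from h import *
o=tri((354.2,135.7),(387.7,194.2));v=tri((327.5,145.7),(352,188.2));print(o,v,np.linalg.norm(o-v),proj("scene",o),proj("top",o))
for n in("scene","top"):
    im=cv2.imread(f"pics/{n}0.png");h=cv2.cvtColor(im,cv2.COLOR_BGR2HSV)
    red=cv2.inRange(h,(0,120,80),(8,255,255))|cv2.inRange(h,(172,120,80),(180,255,255))
    for nm,m in(("or",cv2.inRange(h,(5,180,120),(16,255,255))),("vi",cv2.inRange(h,(125,100,50),(150,255,255))),("red",red)):
        k,_,st,ce=cv2.connectedComponentsWithStats(m)
        print(n,nm,[(st[i].tolist(),ce[i].round(1).tolist()) for i in range(1,k) if st[i][4]>12])
E
```

```text
190 scene [[183.21, 172.16], [188.75, 184.64], [171.81, 181.62], [165.84, 167.95]] [(array([176.95491409, 176.59762764]), array([ 6.18253708, 12.13180256]))]
190 top [[223.4, 116.83], [216.88, 135.84], [200.16, 128.01], [206.54, 109.23]] [(array([211.45027924, 122.30786133]), array([10.55334949, 11.64430428]))]
205 scene [[182.96, 172.42], [188.68, 184.38], [171.89, 181.24], [166.61, 168.45]] [(array([177.02380562, 176.60159492]), array([ 6.94298649, 12.83628654]))]
205 top [[223.17, 116.96], [216.84, 135.63], [200.41, 127.88], [206.79, 109.5]] [(array([211.50115776, 122.33142662]), array([10.87484741, 12.19614124]))]
[[113 111 114 113 112 116 112 105  99  99  99  99  83  62  83 106  58]
 [113 115 118 115 116 118 117 108 102 100  97  62  59  65  71  92  79]
 [118 117 113 161 159 132 121 122 117  95  69  73  74  72  68  71  77]
 [118 117 118 163 198 197 219 198 166 140  95  75  80  75  67  63  66]
 [117 114 154 161 206 219 219 206 215 218 217 153 124  75  73  66  62]
 [121 126 162 162 181 220 184 109 135 174 218 197 187  76  77  77  75]
 [ 98 155 160 164 164 215 198  98  99 114 167 22
[... 1981 characters left out ...]
242, 8, 8, 3, 13], [245.6, 8.5]), ([242, 12, 8, 6, 34], [246.1, 14.2]), ([0, 24, 4, 9, 18], [1.2, 28.1]), ([99, 36, 5, 4, 13], [100.9, 37.8]), ([6, 46, 8, 14, 54], [9.8, 52.6]), ([12, 62, 11, 23, 119], [16.4, 72.8]), ([1, 65, 12, 22, 75], [6.0, 75.5]), ([137, 121, 32, 35, 636], [153.2, 137.0]), ([385, 121, 6, 6, 23], [387.4, 123.4]), ([347, 132, 40, 15, 219], [366.5, 138.8]), ([272, 228, 22, 20, 363], [282.6, 237.5])]
top or [([381, 190, 12, 12, 95], [386.2, 195.9])]
top vi [([344, 183, 13, 15, 143], [349.8, 190.4])]
top red [([422, 159, 40, 22, 157], [441.3, 167.8]), ([475, 167, 8, 7, 37], [478.5, 170.6]), ([417, 174, 44, 13, 153], [438.1, 181.6]), ([243, 222, 20, 21, 298], [252.3, 232.2])]
```

Run:
```python
from h import *
S=np.array([[183.21,172.16],[188.75,184.64],[171.81,181.62],[165.84,167.95]]);T=np.array([[223.4,116.83],[216.88,135.84],[200.16,128.01],[206.54,109.23]])
S2=np.array([[182.96,172.42],[188.68,184.38],[171.89,181.24],[166.61,168.45]]);T2=np.array([[223.17,116.96],[216.84,135.63],[200.41,127.88],[206.79,109.5]])
for A,B in((S,T),(S2,T2),((S+S2)/2,(T+T2)/2)):
    X=np.array([tri(a,b) for a,b in zip(A,B)]);c=X.mean(0);n=np.linalg.svd(X-c)[2][2];n*=np.sign(n[2])
    print(X.round(1).tolist(),c.round(1),'n',n.round(3),[round(np.linalg.norm(X[i]-X[i-1]),1) for i in range(4)],'tilt',np.arccos(n[2]),'az',np.arctan2(n[1],n[0]))
    e=X[0]-X[1]+X[3]-X[2];f=X[0]-X[3]+X[1]-X[2];print(e/np.linalg.norm(e),f/np.linalg.norm(f))
    for q,p in(("scene",A),("top",B)): print((proj(q,X)-p).round(2).tolist())
print(tri((177,176.6),(211.5,122.3)))
for z in (70,72,75): print(onz("scene",(282.6,237.5),z),onz("top",(252.3,232.2),z))
```

```text
[[688.2, 94.5, 99.7], [642.2, 108.3, 103.5], [652.4, 142.8, 125.7], [696.5, 130.4, 126.4]] [669.8 119.  113.8] n [-0.13  -0.544  0.829] [np.float64(45.5), np.float64(48.1), np.float64(42.2), np.float64(45.8)] tilt 0.5929582840502536 az -1.8052898899448913
[ 0.95939622 -0.28018718 -0.03246608] [-0.2106014  -0.80292719 -0.55763337]
[[-0.03, -0.01], [0.38, 0.12], [0.13, 0.04], [0.21, 0.07]]
[[0.03, 0.03], [-0.34, -0.38], [-0.11, -0.13], [-0.19, -0.21]]
[[688.1, 95.2, 99.3], [642.5, 108.3, 104.1], [652.6, 142.3, 126.3], [695.8, 129.5, 125.1]] [669.8 118.8 113.7] n [-0.106 -0.553  0.826] [np.float64(43.7), np.float64(47.7), np.float64(41.8), np.float64(45.0)] tilt 0.5986066926746838 az -1.7598025515601978
[ 0.9579778  -0.27971749 -0.06353474] [-0.20900182 -0.80027185 -0.56203487]
[[0.01, 0.0], [0.36, 0.12], [0.18, 0.06], [-0.0, -0.0]]
[[-0.01, -0.01], [-0.32, -0.37], [-0.16, -0.18], [0.0, 0.0]]
[[688.1, 94.8, 99.5], [642.4, 108.3, 103.8], [652.5, 142.6, 126.0], [696.1, 130.0, 125.8]] [669.8 118.9 113.8] n [-0.118 -0.549  0.828] [np.float64(44.6), np.float64(47.9), np.float64(42.0), np.float64(45.4)] tilt 0.5956328266337366 az -1.78255815367244
[ 0.95880784 -0.27998589 -0.04791057] [-0.20981525 -0.80161954 -0.55980682]
[[-0.01, -0.0], [0.37, 0.12], [0.15, 0.05], [0.1, 0.04]]
[[0.01, 0.01], [-0.33, -0.38], [-0.14, -0.15], [-0.09, -0.1]]
[670.30278494 119.91009443 113.7168455 ]
[423.61522418  26.62895041  70.        ] [426.04735949  23.60957786  70.        ]
[422.45976951  27.80023438  72.        ] [425.92493477  23.54070234  72.        ]
[420.72658752  29.55716034  75.        ] [425.74129768  23.43738904  75.        ]
```

The top-face quad triangulates to 44.6 × 45.4 mm against a true 44 × 48. The bore mouth is at about (670,119,114) and its axis at about (-0.149,-0.540,0.828). The orange tail is at (506,-263,144), with the cradle yaw at about -0.16. Next I work out the offset to the pre-grasp pose and check the obstacles.

```bash
cat >> h.py <<'E'
def frame(z,xh):
    z=np.array(z,float);z/=np.linalg.norm(z);x=np.array(xh,float);x-=x@z*z;x/=np.linalg.norm(x);return np.column_stack([x,np.cross(z,x),z])
def here():
    s=readout.read_state();return np.array(s["eef_pos"]),Ro.from_euler("xyz",s["tool_rot"]).as_matrix(),s
def delta(p,R):
    q,Q,s=here();print("t",round(float(s["clock"]),2),"tool shift",(Q.T@(p-q)).round(1),"rotvec",Ro.from_matrix(Q.T@R).as_rotvec().round(3),"shift in target frame",(R.T@(p-q)).round(1),"q",np.round(s["qpos"],2),"F",np.round(s["force"],1),"w",round(float(s["width"]),1))
AX=np.array([.196,-.0318,.980]);TAIL=np.array([505.9,-262.9,143.6]);RG=frame(-AX,[.16,.987,0])
BN=np.array([-.149,-.540,.828]);BORE=np.array([670,119.2,113.8])
E
python3 - <<'E'
from h import *
delta(TAIL+60*AX,RG)
print(tri((188,110),(263,122)), tri((236,137),(300,150)))
print('box pts top view', [onz("top",p,150).round() for p in((262,125),(355,122))])
E
```

```text
t 0.1 tool shift [ 410.6 -237.7   28.5] rotvec [ 0.178 -0.11  -1.092] shift in target frame [399.1 257.1 -23.4] q [ 1.19  0.63  0.04  1.52 -0.03  1.   -0.02] F [-0.4  0.5 -0.2] w 85.6
[663.65422553  39.26546777 251.07582195] [627.49191992 -47.68521559 163.42746135]
box pts top view [array([653.,   4., 150.]), array([ 662., -196.,  150.])]
```

```bash
echo '[34,-20,0,0,0,0,85,34,-20,0,0,0,0,85,34,-20,0,0,0,0,85,34,-20,0,0,0,0,85,34,-20,0,0,0,0,85,34,-20,0,0,0,0,85,34,-20,0,0,0,0,85,34,-20,0,0,0,0,85,34,-20,0,0,0,0,85,34,-20,0,0,0,0,85,34,-20,0,0,0,0,85,34,-20,0,0,0,0,85]' | python3 nudge.py | tail -c 600
echo '[0,0,0,0.0223,-0.0138,-0.1365,85,0,0,0,0.0223,-0.0138,-0.1365,85,0,0,0,0.0223,-0.0138,-0.1365,85,0,0,0,0.0223,-0.0138,-0.1365,85,0,0,0,0.0223,-0.0138,-0.1365,85,0,0,0,0.0223,-0.0138,-0.1365,85,0,0,0,0.0223,-0.0138,-0.1365,85,0,0,0,0.0223,-0.0138,-0.1365,85,0,0,0,0,0,0,85,0,0,0,0,0,0,85]' | python3 nudge.py | tail -c 600
python3 - <<'E'
from h import *
delta(TAIL+60*AX,RG)
s=cv2.imread("pics/scene0.png");t=cv2.imread("pics/top0.png")
c=lambda im,x,y,w,h:cv2.resize(im[y:y+h,x:x+w],(400,300),interpolation=cv2.INTER_CUBIC)
cv2.imwrite("pics/box.png",np.hstack([c(s,180,70,140,105),c(t,250,50,140,105)]))
E
```

```text
clock: 1.3
eef_pos: [515.3, -262.6, 231.0]
tool_rot: [-3.141, 0.0, 0.314]
force: [0.2, -0.2, 0.3]
width: 84.7
gripper_force: 0.0
clock: 2.3
eef_pos: [514.4, -264.0, 230.9]
tool_rot: [-2.942, 0.001, 1.407]
force: [-0.5, 0.3, -0.2]
width: 85.1
gripper_force: 0.0
t 2.3 tool shift [-0.2  8.9 27.2] rotvec [ 0.     0.001 -0.004] shift in target frame [-0.3  8.9 27.2] q [ 0.55  0.64 -0.25  1.54  0.2   1.19  0.07] F [-0.5  0.3 -0.2] w 85.1
```

View pics/box.png

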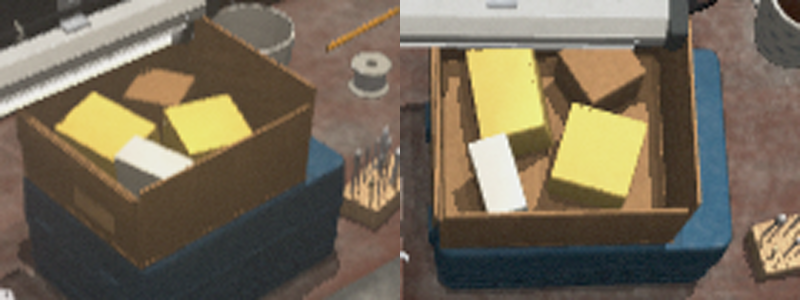

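The crop shows the box's near top corners: scene (228,140) and (290,102), top (262.6,124.2) and (351.5,124.2). The shelf tube is farther back.

```bash
python3 - <<'E'
from h import *
print(tri((228,140),(262.6,124.2)),tri((290.3,102.2),(351.5,124.2)))
print("tube right end",tri((252,67),(376,57)))
lens=BORE+40*BN
for d in(81,100,154,200,280,350): print(d,(lens+d*BN).round())
E
echo '[0,9,27,0,0,0,85,0,0,36,0,0,0,85,0,0,36,0,0,0,85,0,0,34,0,0,0,85,0,0,0,0,0,0,85,0,0,0,0,0,0,85]' | python3 nudge.py
python3 - <<'E'
from h import *
delta(TAIL-47*AX,RG)
cv2.imwrite("pics/g.png",cv2.resize(np.hstack([cams.get_image("scene")[90:240,270:420],cams.get_image("top")[120:270,300:450]]),(800,400),interpolation=cv2.INTER_CUBIC))
E
```

```text
[643.9628383    1.23100312 174.64826313] [ 639.61267276 -177.96238336  199.57726082]
tube right end [ 808.01442429 -219.98407761  194.16048259]
81 [652.  54. 214.]
100 [649.  44. 230.]
154 [641.  14. 274.]
200 [634. -10. 313.]
280 [622. -54. 379.]
350 [612. -91. 437.]
clock: 2.9
eef_pos: [497.4, -261.6, 99.7]
tool_rot: [-2.942, 0.002, 1.408]
force: [0.3, 0.1, 0.5]
width: 85.2
gripper_force: 0.0
t 2.9 tool shift [ 0.1 -0.3  2.3] rotvec [ 0.     0.001 -0.002] shift in target frame [ 0.1 -0.3  2.3] q [ 0.54  0.77 -0.22  1.69  0.25  0.9   0.02] F [0.3 0.1 0.5] w 85.2
```

View pics/g.png

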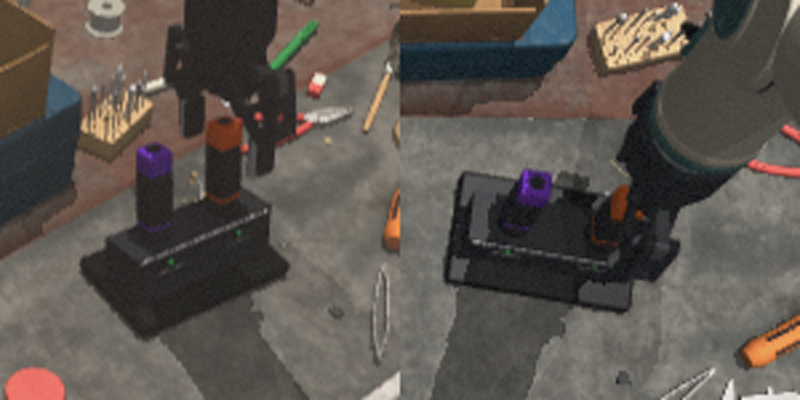

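The picture shows the orange lamp between the two open fingers in the scene half: rear finger at (190,110), front finger at (262,150), lamp at (225,150). In the top half the gripper hides most of it, so I check the finger line by projection.

Run:
```python
from h import *
p,Q,s=here()
pts=[p-19*Q[:,2]+k*Q[:,1]-13*Q[:,2]*0 for k in(-50,0,50)]
a=(proj("scene",pts)-[270,90])*400/150; b=(proj("top",pts)-[300,120])*400/150+[400,0]
print(a.round(),b.round(),Q.round(2).tolist())
```

```text
[[260. 168.]
 [223. 145.]
 [187. 124.]] [[620. 264.]
 [625. 206.]
 [629. 150.]] [[0.16, 0.97, -0.19], [0.99, -0.16, 0.03], [-0.0, -0.19, -0.98]]
```

```bash
echo '[0,0,2,0,0,0,0,0,0,0,0,0,0,0,0,0,0,0,0,0,0,0,0,0,0,0,0,0,0,0,0,0,0,0,0,0,0,0,0,0,0,0,0,0,0,0,0,0,0,0,0,0,0,0,0,0]' | python3 nudge.py
```

```text
clock: 3.8
eef_pos: [495.7, -261.3, 97.6]
tool_rot: [-2.94, 0.001, 1.409]
force: [-3.1, 1.1, 5.6]
width: 22.9
gripper_force: 58.4
```

```bash
echo '[0,0,-6,0,0,0,0,0,0,-8,0,0,0,0,0,0,-8,0,0,0,0,0,0,-8,0,0,0,0,0,0,-10,0,0,0,0,0,0,-15,0,0,0,0,0,0,-25,0,0,0,0,0,0,-35,0,0,0,0,0,0,-40,0,0,0,0,0,0,-20,0,0,0,0,0,0,0,0,0,0,0]' | python3 nudge.py
python3 - <<'E'
from h import *
RF=frame(-BN,[-.08,1,0])
for q in(0,-.3,.3): 
    R=frame(-BN,[-.08+q,1,0]);delta(BORE+(40+79+60)*BN,R)
a=cams.get_image("scene");b=cams.get_image("top");cv2.imwrite("pics/s1.png",a);cv2.imwrite("pics/t1.png",b)
cv2.imwrite("pics/l.png",np.hstack([cv2.resize(a[40:240,220:420],(400,400)),cv2.resize(b[100:300,290:490],(400,400))]))
E
```

```text
clock: 4.9
eef_pos: [535.2, -267.2, 273.1]
tool_rot: [-2.954, 0.003, 1.41]
force: [1.0, -0.3, -0.8]
width: 23.2
gripper_force: 58.6
t 4.9 tool shift [303.4  61.2  -1.3] rotvec [-0.336  0.551 -0.351] shift in target frame [217.  125.  181.8] q [ 0.54  0.62 -0.26  1.43  0.19  1.29  0.08] F [ 1.  -0.3 -0.8] w 23.2
t 4.9 tool shift [303.4  61.2  -1.3] rotvec [-0.423  0.499 -0.65 ] shift in target frame [168.5 185.3 181.8] q [ 0.54  0.62 -0.26  1.43  0.19  1.29  0.08] F [ 1.  -0.3 -0.8] w 23.2
t 4.9 tool shift [303.4  61.2  -1.3] rotvec [-0.234  0.598 -0.012] shift in target frame [246.7  42.9 181.8] q [ 0.54  0.62 -0.26  1.43  0.19  1.29  0.08] F [ 1.  -0.3 -0.8] w 23.2
```

View pics/l.png

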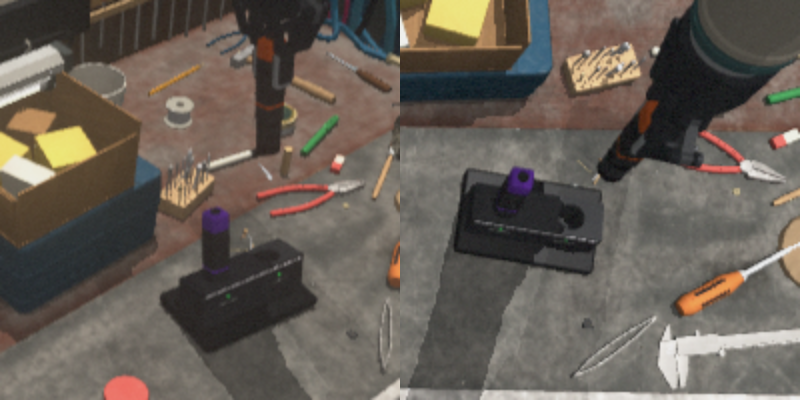

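The lamp is out of its socket in the fingers: its lens end is at about scene (353,116) and it sits clear of the empty right socket. The violet lamp is still in place. Now I move left, clear of the box, then turn.

```bash
echo '[20,0,-3,0,0,0,0,40,0,-5,0,0,0,0,40,0,-5,0,0,0,0,40,0,-5,0,0,0,0,40,0,-5,0,0,0,0,40,0,-5,0,0,0,0,30,0,-2,0,0,0,0,10,0,0,0,0,0,0,0,0,0,0,0,0,0]' | python3 nudge.py
echo '[0,0,0,-0.034,0.055,-0.035,0,0,0,0,-0.034,0.055,-0.035,0,0,0,0,-0.034,0.055,-0.035,0,0,0,0,-0.034,0.055,-0.035,0,0,0,0,-0.034,0.055,-0.035,0,0,0,0,-0.034,0.055,-0.035,0,0,0,0,-0.034,0.055,-0.035,0,0,0,0,-0.034,0.055,-0.035,0,0,0,0,-0.034,0.055,-0.035,0,0,0,0,-0.034,0.055,-0.035,0,0,0,0,0,0,0,0]' | python3 nudge.py
python3 - <<'E'
from h import *
delta(BORE+183*BN,frame(-BN,[-.08,1,0]))
E
```

```text
clock: 5.9
eef_pos: [578.2, -8.4, 296.9]
tool_rot: [-2.94, 0.0, 1.414]
force: [-0.1, 0.0, -1.2]
width: 22.8
gripper_force: 58.6
clock: 7.0
eef_pos: [577.1, -16.2, 295.1]
tool_rot: [2.89, -0.542, 1.773]
force: [-0.5, -1.0, -1.3]
width: 23.0
gripper_force: 58.5
t 7.0 tool shift [ 4.1 60.2 53.9] rotvec [-0.005 -0.    -0.015] shift in target frame [ 3.2 59.9 54.2] q [ 0.75  0.58 -0.67  1.74 -0.31  0.9   0.5 ] F [-0.5 -1.  -1.3] w 23.0
```

```bash
echo '[1,15,10,0,0,-0.005,0,1,20,15,0,0,-0.005,0,1,20,15,0,0,-0.005,0,1,5,10,0,0,0,0,0,0,4,0,0,0,0,0,0,0,0,0,0,0,0,0,0,0,0,0,0]' | python3 nudge.py
python3 - <<'E'
from h import *
delta(BORE+183*BN,frame(-BN,[-.08,1,0]))
a=cams.get_image("scene");b=cams.get_image("top");cv2.imwrite("pics/s2.png",a);cv2.imwrite("pics/t2.png",b)
cv2.imwrite("pics/p.png",np.hstack([cv2.resize(a[90:240,110:260],(400,400),interpolation=2),cv2.resize(b[60:210,150:300],(400,400),interpolation=2)]))
E
```

```text
clock: 7.7
eef_pos: [643.5, 25.6, 268.4]
tool_rot: [2.876, -0.538, 1.799]
force: [-0.5, -0.1, -1.4]
width: 23.1
gripper_force: 58.6
t 7.7 tool shift [-5.8 -1.8 -0.4] rotvec [-0.005 -0.001  0.008] shift in target frame [-5.8 -1.8 -0.4] q [ 0.61  0.67 -0.64  1.63 -0.27  0.86  0.42] F [-0.5 -0.1 -1.4] w 23.1
```

View pics/p.png

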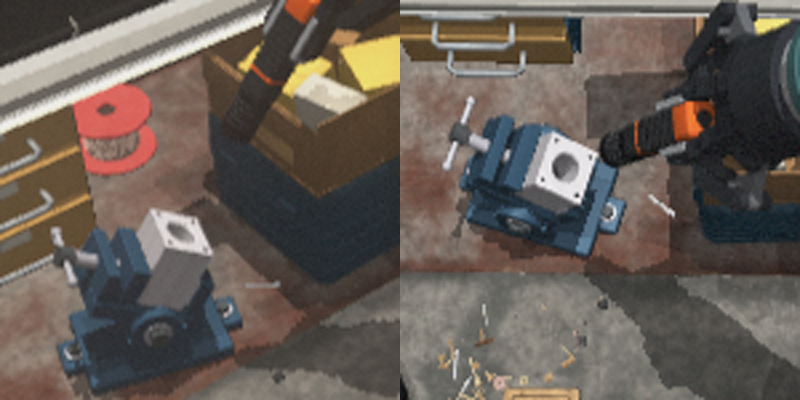

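The lamp points at the bore in both views: lens end at about scene (235,135) and top (612,150) in the crop. Correct sideways and close in by 60 mm.

```bash
echo '[-3,-1,8,0,0,0.004,0,-3,-1,12,-0.002,0,0.004,0,0,0,12,-0.003,0,0,0,0,0,12,0,0,0,0,0,0,10,0,0,0,0,0,0,6,0,0,0,0,0,0,0,0,0,0,0,0,0,0,0,0,0,0,0,0,0,0,0,0,0]' | python3 nudge.py
python3 - <<'E'
from h import *
delta(BORE+123*BN,frame(-BN,[-.08,1,0]))
a=cams.get_image("scene");b=cams.get_image("top");cv2.imwrite("pics/s3.png",a);cv2.imwrite("pics/t3.png",b)
cv2.imwrite("pics/f.png",np.hstack([cv2.resize(a[120:210,145:235],(400,400),interpolation=2),cv2.resize(b[75:165,185:275],(400,400),interpolation=2)]))
lens=BORE+40*BN;print("expected px: lens,tail,bore",proj("scene",[lens,lens+130*BN,BORE]).round(1).tolist(),proj("top",[lens,lens+130*BN,BORE]).round(1).tolist())
E
```

```text
clock: 8.7
eef_pos: [652.6, 53.4, 215.7]
tool_rot: [2.874, -0.54, 1.791]
force: [-0.9, -0.3, -1.8]
width: 23.2
gripper_force: 58.6
t 8.7 tool shift [-0.4 -0.9 -0.4] rotvec [ 0.001 -0.002  0.001] shift in target frame [-0.4 -0.9 -0.4] q [ 0.55  0.74 -0.63  1.68 -0.27  0.72  0.42] F [-0.9 -0.3 -1.8] w 23.2
expected px: lens,tail,bore [[186.0, 162.6], [215.5, 113.7], [177.5, 176.6]] [[219.4, 119.9], [249.4, 110.9], [211.6, 122.2]]
```

View pics/f.png

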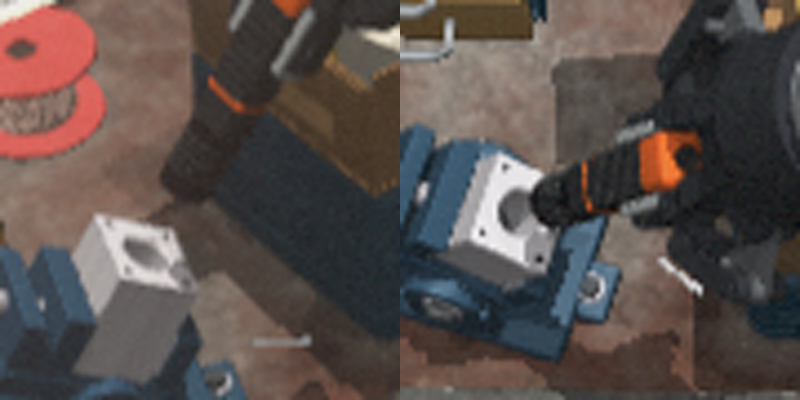

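The lamp points into the mouth in both views. The ring centres at scene (198.5,141.8) and top (227.1,117.1) lie within 0.5 px of the intended axis line. I check the bore's tilt separately, from the long side edge of the block in the scene picture, and fit the lamp axis from the two views.

Run:
```python
from h import *
g=cv2.cvtColor(cv2.imread("pics/scene0.png"),cv2.COLOR_BGR2GRAY).astype(float)
P=[]
for y in range(186,202):
    x0=171.8-(y-181.6)*.42; xs=np.arange(int(x0)-6,int(x0)+7);v=g[y,xs]
    i=[k for k in range(len(xs)-1) if v[k]>=128>v[k+1]]
    if i: k=min(i,key=lambda k:abs(xs[k]-x0));P.append((xs[k]+(v[k]-128)/(v[k]-v[k+1]),y))
P=np.array(P);print(P.round(1).tolist())
l=cv2.fitLine(P.astype(np.float32),cv2.DIST_HUBER,0,.01,.01).ravel()
a=ray("scene",(l[2]-10*l[0],l[3]-10*l[1]))[1];b=ray("scene",(l[2]+10*l[0],l[3]+10*l[1]))[1];N=np.cross(a,b);N/=np.linalg.norm(N)
for az in(-1.80,-1.84,-1.87):
    h=np.array([np.cos(az),np.sin(az),0]);t=np.arctan2(-N[2],N@h);t=t if t>0 else t+np.pi;print(az,"tilt from edge",t)
print("resid n.N",BN@N)
# spot & ring in the new pictures
for n,f,z in(("scene","s3",(150,110,70,70)),("top","t3",(200,90,70,50))):
    im=cv2.imread(f"pics/{f}.png");x,y,w,h=z;m=cv2.inRange(cv2.cvtColor(im[y:y+h,x:x+w],cv2.COLOR_BGR2HSV),(4,130,80),(18,255,255))
    k,_,st,ce=cv2.connectedComponentsWithStats(m);print(n,[(st[i].tolist(),(ce[i]+[x,y]).round(1).tolist()) for i in range(1,k) if st[i][4]>4])
im=cv2.imread("pics/s3.png");print(im[174:188,180:192].max(2))
d=cv2.imread("pics/s3.png").astype(int)-cv2.imread("pics/s0.png" if 0 else "pics/scene0.png");print(d[168:188,164:192].mean(2).round().astype(int))
```

```text
[[169.6, 186.0], [169.2, 187.0], [168.6, 188.0], [167.8, 189.0], [167.2, 190.0]]
-1.8 tilt from edge 0.6326872215447156
-1.84 tilt from edge 0.6157052523412709
-1.87 tilt from edge 0.6039586523468058
resid n.N -0.017089227636366777
scene [([54, 0, 13, 14, 122], [210.0, 116.3]), ([42, 27, 8, 9, 23], [195.4, 141.2])]
top [([39, 14, 14, 14, 125], [243.8, 110.6]), ([26, 21, 2, 12, 13], [226.3, 116.7])]
[[207 210 187 205 177  99  76  76  76  75  76  84]
 [192 216 214 210 210 133  84  75  74  74  76  85]
 [158 214 221 210 209 164  86  77  72  74  79  77]
 [139 176 215 213 212 183 114  77  78  75  74  75]
 [146 149 180 219 181 158 119  80  76  72  72  76]
 [151 156 163 194 135 127 103  87  75  74  75  74]
 [161 175 181 144 133 140 124 103  75  77  77  74]
 [199 210 212 146 137 137 135 124  87  73  77  73]
 [221 221 222 190 144 137 119 125 108  77  91  95]
 [201 212 212 220 189 141 100 101 126 106 113 112]
 [141 162 161 183 190 153 121 110 135 130 121 118]
 [100  98 100  96 116 138 117 118 125 122 126 123]
 [101  98  96  95  98  99  93 100 101 115 122 121]
 [101  98 100 102 101 100 100 103 1
[... 2217 characters left out ...]
1    2   -1    0   -2   -3    4    0    1    0
     2    1    1    1   -1    1  -35  -81  -62  -57  -76  -35  -12  -10]
 [   2    0   -1   -2    1   -2   -2    4    2    1    1    2    1    3
     0    1    2    0    0    1    2  -46  -63  -55  -86  -54  -10   -6]
 [   1    4    0    1    0   -2    1   -1    2   -1   -1   -1   -2   -2
     3   -2   -4   -2    0    0    2    0  -40  -47  -59  -41  -11  -12]
 [   0    4    1   -1    1    1   -1   -1    0    0    6   -2    1    0
    -1    1   -2   -1   -2   -2   -2    1   -4    1    1  -13  -14  -11]
 [  -2    1    1    2    2    1   -2    0   -1    0   -3   -1    2   -5
    -2   -2    2    0    3    3    3    1    2    2   -3   -4   -6  -13]]
```

The grey spot on the block corner is only the lamp's shadow. The side edge gives a tilt of about 0.60–0.61 against my 0.595, but from few points. I repeat that fit with the right slope and fit the lamp's silhouette axis from difference masks.

Run:
```python
from h import *
g=cv2.cvtColor(cv2.imread("pics/scene0.png"),cv2.COLOR_BGR2GRAY).astype(float)
P=[]
for y in range(184,202):
    x0=171.8-(y-181.6)*.5; xs=np.arange(int(x0)-5,int(x0)+6);v=g[y,xs]
    i=[k for k in range(len(xs)-1) if v[k]>=128>v[k+1]]
    if i: k=min(i,key=lambda k:abs(xs[k]-x0));P.append((xs[k]+(v[k]-128)/(v[k]-v[k+1]),y))
P=np.array(P);print(P.round(1).tolist())
l=cv2.fitLine(P.astype(np.float32),cv2.DIST_HUBER,0,.01,.01).ravel();print(l)
a=ray("scene",(l[2]-10*l[0],l[3]-10*l[1]))[1];b=ray("scene",(l[2]+10*l[0],l[3]+10*l[1]))[1];N=np.cross(a,b);N/=np.linalg.norm(N)
for az in(-1.80,-1.84,-1.87):
    h=np.array([np.cos(az),np.sin(az),0]);t=np.arctan2(-N[2],N@h);print(az,"tilt",t%np.pi)
lens=BORE+40*BN
for n,f,f0 in(("scene","s3","scene0"),("top","t3","top0")):
    d=cv2.absdiff(cv2.imread(f"pics/{f}.png"),cv2.imread(f"pics/{f0}.png")).max(2).astype(np.float32)
    u0,u1=proj(n,[lens,lens+130*BN]);e=(u1-u0)/np.linalg.norm(u1-u0);q=np.array([-e[1],e[0]]);L=np.linalg.norm(u1-u0)
    for s in np.arange(-6,42,4):
        w=np.arange(-14,14.01,.5);p=(u0+e*s+w[:,None]*q).astype(np.float32)
        v=cv2.remap(d,p[:,0][None],p[:,1][None],cv2.INTER_LINEAR)[0]
        gg=cv2.remap(cv2.cvtColor(cv2.imread(f"pics/{f}.png"),6).astype(np.float32),p[:,0][None],p[:,1][None],1)[0]
        print(n,s,gg[::2].astype(int).tolist())
```

```text
[[170.6, 184.0], [170.2, 185.0], [169.6, 186.0], [169.2, 187.0], [168.6, 188.0], [167.8, 189.0], [167.2, 190.0]]
[  0.49858773  -0.86683923 169.04028    187.        ]
-1.8 tilt 0.5907183042281365
-1.84 tilt 0.575355138586741
-1.87 tilt 0.5647531543110271
scene -6 [96, 98, 100, 99, 99, 100, 98, 96, 97, 97, 98, 89, 68, 67, 73, 75, 78, 76, 74, 71, 68, 66, 65, 66, 66, 67, 65, 66, 68]
scene -2 [94, 96, 94, 93, 91, 89, 89, 88, 87, 80, 77, 73, 65, 54, 53, 51, 56, 63, 66, 69, 73, 74, 72, 71, 71, 75, 73, 69, 65]
scene 2 [94, 95, 94, 93, 91, 86, 85, 75, 50, 45, 45, 45, 44, 43, 41, 44, 38, 39, 40, 42, 49, 51, 47, 48, 46, 46, 45, 44, 44]
scene 6 [118, 113, 109, 103, 101, 98, 92, 74, 58, 56, 53, 47, 50, 47, 48, 47, 44, 41, 42, 43, 46, 46, 48, 45, 45, 44, 45, 47, 45]
scene 10 [108, 110, 111, 109, 101, 97, 94, 78, 56, 55, 52, 50, 51, 49, 44, 46, 44, 41, 42, 44, 42, 43, 44, 45, 46, 46, 45, 45, 45]
scene 14 [116, 113, 111, 108, 106, 107, 99, 66, 46, 46, 45, 41, 44, 46, 44, 44, 41, 41, 40, 40, 47, 52, 52, 47, 49, 49, 49, 49, 47]
scene 18 [113, 113, 112, 109, 107, 91, 69, 55, 55, 56, 55, 54, 52, 53, 51
[... 1565 characters left out ...]
 38, 37, 36, 44, 78, 114, 112, 68, 45, 42, 42, 69, 111, 122]
top 22 [62, 48, 43, 92, 126, 105, 60, 69, 88, 99, 102, 99, 100, 100, 99, 100, 93, 76, 68, 97, 115, 85, 47, 33, 32, 32, 31, 71, 94]
top 26 [61, 44, 41, 115, 110, 87, 99, 120, 130, 136, 140, 143, 146, 151, 150, 149, 145, 127, 95, 58, 43, 33, 31, 36, 34, 28, 30, 29, 31]
top 30 [40, 39, 39, 41, 43, 34, 40, 67, 88, 91, 85, 52, 37, 36, 33, 43, 54, 48, 43, 40, 40, 41, 40, 33, 17, 25, 32, 34, 31]
top 34 [41, 42, 43, 42, 41, 38, 32, 36, 51, 68, 65, 58, 45, 35, 33, 42, 38, 29, 31, 31, 32, 38, 31, 27, 25, 26, 24, 25, 47]
top 38 [43, 41, 41, 42, 41, 43, 36, 30, 29, 28, 28, 31, 28, 30, 28, 27, 29, 30, 32, 32, 32, 29, 26, 29, 32, 32, 30, 31, 34]
```

Run:
```python
from h import *
lens=BORE+40*BN;o=[]
y=np.cross([0,0,1],BN);y/=np.linalg.norm(y);x=np.cross(y,BN)
for n,f,(cx,cy) in(("scene","s3",(168,97)),("top","t3",(203,78))):
    im=cv2.imread(f"pics/{f}.png")[cy:cy+96 if n=="scene" else cy+60, cx:cx+64 if n=="scene" else cx+64]
    k=6.25;im=cv2.resize(im,None,fx=k,fy=k,interpolation=cv2.INTER_CUBIC)
    im=cv2.convertScaleAbs(im,alpha=1.6,beta=10)
    T=lambda X:[tuple(int(v) for v in r) for r in ((proj(n,X)-[cx,cy]+.5)*k)]
    a=T([BORE-46*BN*0,lens,lens+130*BN]);cv2.line(im,a[0],a[2],(0,255,0),1);cv2.circle(im,a[1],3,(255,255,0),1);cv2.circle(im,a[2],3,(255,255,0),1)
    t=np.linspace(0,2*np.pi,40)[:,None]
    for c,r in((lens,13.5),(BORE,12.25)):
        cv2.polylines(im,[np.array(T(c+r*(np.cos(t)*x+np.sin(t)*y)))],True,(255,0,255),1)
    o.append(im[:600])
h=max(i.shape[0] for i in o);o=[cv2.copyMakeBorder(i,0,h-i.shape[0],0,0,0) for i in o]
im=np.hstack(o);print(im.shape);cv2.imwrite("pics/chk.png",im)
```

```text
(600, 800, 3)
```

View pics/chk.png

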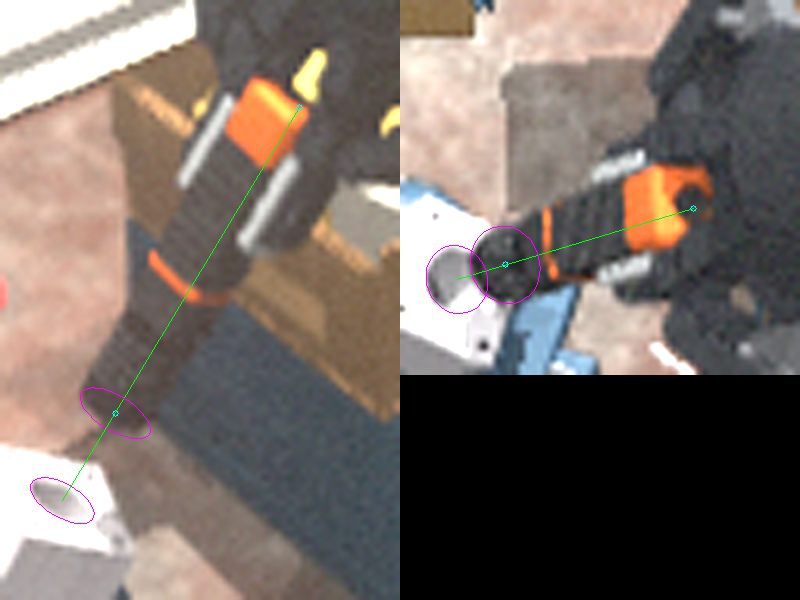

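The lens and bore outlines match in both views. The tail end seems to sit off the line because the visible faces are the camera-facing ones. I check that with the square tail outline, projected from the tool pose.

Run:
```python
from h import *
p,Q,s=here();print(p,Q[:,2].round(3),BN)
lens=p+83*Q[:,2];ax=-Q[:,2];o=[]
def draw(im,n,org,k):
    T=lambda X:np.round((proj(n,X)-org+.5)*k).astype(int)
    sq=np.array([[1,1],[1,-1],[-1,-1],[-1,1]])*12
    for z,c in((130,(0,255,0)),(45,(255,255,0))):
        cv2.polylines(im,[T([lens+z*ax+a*Q[:,0]+b*Q[:,1] for a,b in sq])],True,c,1)
    A=T([lens+z*ax+a*Q[:,0]+b*Q[:,1] for a,b in sq for z in(45,130)])
    for i in range(4): cv2.line(im,tuple(map(int,A[2*i])),tuple(map(int,A[2*i+1])),(255,0,255),1)
    t=np.linspace(0,2*np.pi,40)[:,None]
    for z in(0,40): cv2.polylines(im,[T(lens+z*ax+13.5*(np.cos(t)*Q[:,0]+np.sin(t)*Q[:,1]))],True,(0,255,255),1)
for n,f,(cx,cy) in(("scene","s3",(168,97)),("top","t3",(203,78))):
    im=cv2.imread(f"pics/{f}.png")[cy:cy+96,cx:cx+64]
    k=6.25;im=cv2.resize(im,None,fx=k,fy=k,interpolation=cv2.INTER_CUBIC);im=cv2.convertScaleAbs(im,alpha=1.6,beta=10)
    draw(im,n,np.array([cx,cy]),k);o.append(im)
cv2.imwrite("pics/chk2.png",np.hstack(o))
```

```text
[652.46775592  53.30841854 215.70278497] [ 0.15   0.542 -0.827] [-0.149 -0.54   0.828]
```

View pics/chk2.png

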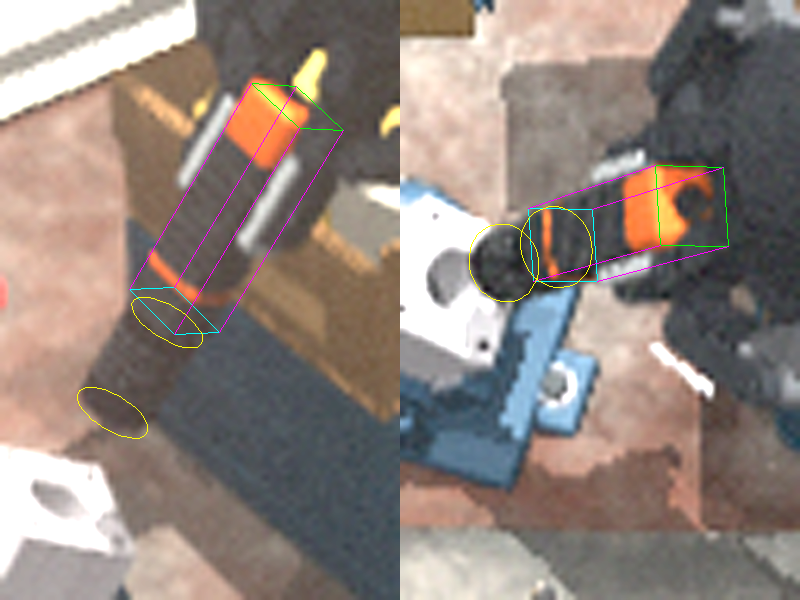

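The projected outline lies on the lamp in both views: cap corner at scene (250,83) and ring at (152,252), tail square at top (655–728,165–245). So the lamp is coaxial with the tool and within about 1 mm of the bore axis. Let it settle briefly and hand in.

```bash
echo '[0,-0.5,0,0,0,0,0,0,0,0,0,0,0,0,0,0,0,0,0,0,0,0,0,0,0,0,0,0,0,0,0,0,0,0,0]' | python3 nudge.py
python3 - <<'E'
from h import *
delta(BORE+123*BN,frame(-BN,[-.08,1,0]))
a=cams.get_image("top");b=cv2.imread("pics/top0.png");d=cv2.absdiff(a,b).max(2)
print("jar diff",d[220:246,241:265].mean(),"violet diff",d[183:205,340:358].mean())
print(ctrl.finish_job())
E
```

```text
clock: 9.3
eef_pos: [651.7, 53.7, 215.2]
tool_rot: [2.875, -0.54, 1.791]
force: [0.4, -0.1, -0.7]
width: 23.2
gripper_force: 58.6
t 9.3 tool shift [-0.5  0.  -0.9] rotvec [ 0.    -0.002  0.001] shift in target frame [-0.5  0.  -0.9] q [ 0.55  0.74 -0.63  1.68 -0.27  0.72  0.42] F [ 0.4 -0.1 -0.7] w 23.2
jar diff 3.233974358974359 violet diff 13.164141414141413
the job is handed in; nothing more can be done
None
```

Job handed in at about 9.4 s: the orange lamp is held steady on the bore's axis, lens about 4 cm from the mouth and aligned to about 1 mm as measured in the camera views; the block, vice and jar were not touched, and the violet lamp was last seen in its socket (the beam itself does not show in the pictures).

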